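# Index a key-cutting head four clicks from its stop

### The arm

A 7-joint arm with a two-finger parallel gripper is mounted at the origin on a cart in front of the work surface, level with it; the furniture and walls round the work are solid. World frame = base frame: x ahead of the robot, y to its left, z up, the work surface at z = 0. Lengths are in m, angles in rad, forces in N, time in s.
With the tool pointing down it reaches from about 0.4 to 0.85 m from the base axis. Payload 4.5 kg.
Tool frame: the origin (TCP) lies at the very end of the fingers, on their centre line; the grasp point (between the pads) lies 19 mm behind it (tcp_to_grasp is the z of the grasp point in the tool frame, in m); z points along the fingers, y is the line along which they close (so a half turn about z gives the same grasp; the last joint's range is limited). The gripper opens to 88 mm and grips with 3 to 60 N. Pads are 18 mm wide; open, the fingers measure 123 mm over their backs; the gripper's body (75 mm by 187 mm) begins 45 mm behind the grasp point.
Start: joints at [1.221, 0.689, -0.195, 1.565, 0.157, 0.902, -0.215], TCP at [0.234, -0.58, 0.239] pointing down, gripper open.
Joint ranges: [-3.01, 3.01], [-0.46, 2.08], [-1.47, 1.51], [0.13, 2.56], [-1, 4.14], [0.04, 2.09], [-2.66, 2.66]. Speed limits (rad/s): [2.57, 2.57, 3.14, 3.14, 3.14, 3.14, 3.14].

### API

Orientations are given as a unit quaternion [x, y, z, w].
In Python, from plant import * gives the robot as it stands. The module is installed in compiled form; this text tells all that it offers.
- The arm moves only by the shell command python3 -m jog 'ROWS' [OPENING] [FORCE]. ROWS is JSON, a list that holds one entry, the list of rows, each a list of 6 numbers: the shift along the tool's x, y, z in m, then the turn, a rotation vector about the tool's x, y, z in rad. In form: [[[dx, dy, dz, ax, ay, az], ...]]. A call has 1 to 12 rows; each row shifts and turns the commanded pose from where the row before left it, along the tool's axes as they then stand; what a row does not reach is not made up. A row lasts 1/8 s, in which the tool goes at most 62.5 mm and 10.7 degrees, less where a joint would pass 70% of its speed; a pose out of reach is approached as far as the arm can. A call with a gripper value outside its range is refused whole. OPENING is the finger opening in m, from 0 to 0.0881, set as the call begins (- or left out, the last holds). The fingers move at their own pace and stop on an object; FORCE is the grip in N (left out, the last holds). Time passes only in rows, so rows that do not move let the fingers close. It gives the time, the measured TCP pose, the force, the opening and the grip force at its end, in the units of the state.
- get_state(): the state, without advancing time (a new reading comes with each control period).
- snapshot(name): name is "scene" or "top" or "wrist"; returns a dict with "frame" (420x560x3 uint8, red, green, blue), "mtx" (3x3 intrinsics, pixels), "xyz" and "orientation" of the camera in the world; the wrist camera has in their place "mount" (4x4, takes a point from camera to tool coordinates, whose origin is the TCP and whose axes are the flange's). Camera axes: x right, y down, z forward; pixel columns grow to the right and rows downward; lengths in m; the calibration is good to about 2 mm. A picture is of the moment at which its call begins: read the wrist's pose just before it. There is no depth.
- finish_job(): hands the job in; it is judged then, once.
The state is a dict: "clock": time; "q": joint angles; "qd": joint speeds; "joint_torque": joint torques, N m; "tool_pos": TCP position; "eef_rot": TCP orientation; "contact_force": force on the tool from outside, world axes, zero at the start; "moment": the same for the moment, N m; "opening": opening from 0.0 (shut) to 1.0 (fully open); "finger_force": force on a finger pad.
Only numpy, scipy, OpenCV 4.12 (cv2) and the standard library are available. Lean on these libraries where they do the work, as an engineer would, in place of code of your own. Each camera call takes 0.05 s, during which the arm holds its last target. There are 200 camera calls.

### The job

Set the indexing head for the next cut: swing the red-handled locking lever fully out to free the knob, turn the black knob back (counter-clockwise) to its stop, then count on exactly four clicks clockwise without ever going past the fourth. Finally swing the lever fully home so the head is locked, and leave the things lying round it alone.

Things in the scene. Friction and masses are not known exactly. Their poses are not given: they have to be found in the camera images.
- head: fixed green indexing head on a dark steel foot plate 130 x 130 x 12 mm. Origin at worktop height on the knob's vertical axis; x points away from the robot and y left at yaw 0 (yaw varies by 0.3 rad). Case 84 x 84 mm, top at 33 mm; on its +x side a brass plunger barrel, 57 mm out, 46 mm high; a spindle nose on its +y side.
- index_knob (a joint): knob angle, rad, growing clockwise from above: 0 in the notch at the stop (red dot, -x side of the head). 20 clicks a turn: click n rests at n x 0.314 (white dots). A sprung plunger draws it into the nearest click and holds it; passing one takes about 0.12 N m. Hard stops at -0.05 and 2.2. Starts 1 to 3 clicks from the stop. Cannot turn while the lever is home.
- knob_grip (a point): point on the knob's axis, 77 mm above the worktop, in its black bar grip: 44 mm long (this point's x), 14 mm thick (its y), from 53 to 92 mm high, standing on a black disc of 23 mm radius with its top at 53 mm, above a toothed steel ring of 31 mm radius. At joint angle q the bar's yaw is the head's yaw minus q.
- knob_pointer (a point): end of the bar's top that carries the white line (-x end), 22 mm from the axis: the pointer.
- lock_lever (a joint): angle of the locking lever about its vertical pivot, rad: 0 home (locked, pawl between the teeth), growing clockwise seen from above to 0.8, fully out, where a stop ends it. It starts home or nearly so, and stays where it is left (pivot friction 0.12 N m, about 1.5 N at the handle). Its pawl is clear of the teeth beyond 0.2; it goes home only with the knob resting in a click.
- lever_grip (a point): middle of the lever's upright round red handle: 18 mm diameter, from 36 to 89 mm above the worktop, this point at 70 mm, 85 mm from the pivot. With the lever home the handle lies on the -y side of the pivot; swinging it out brings it towards -x of the head, towards the robot.
- lever_pivot (a point): on the lever's vertical pivot axis, 70 mm above the worktop, at x -38, y -40 mm in the head's frame; the hub below it is 20 mm across and reaches up to 51 mm.
- oil_bottle: bystander: cream oil bottle with a red spout, 38 mm across, 110 mm tall, upright, on the +y side of the head. Origin under its centre.
- padlock: bystander: brass padlock lying flat, 64 x 40 x 14 mm, on the -y side of the head. Origin under its centre.
- red_key: bystander: key with a red head lying flat, 55 x 28 x 6 mm, between head and padlock. Origin under its centre.

How it is judged:
By the outcome, as a careful person would: the job done as asked, in the order asked, and still so for the second after the job is handed in, with the robot touching nothing.
It also fails if it takes over 58 s, if anything falls off the work surface, if the arm or the gripper's body presses on something with over 40 N, if the wrist force passes 120 N, or if a joint passes its speed limit or range.

## Working session

There is one attempt and no reset: what is moved stays moved. The work goes in short steps, Python scripts to look and compute and a shell command to move; the robot and the scene stay as the last step left them, time stands still between calls to the robot, and variables do not carry over. Pictures are saved under pics/ and viewed, at most 10 in all, crops included, and the job is handed in when it is done.

```bash
mkdir -p pics; cat > h.py <<'E'
from plant import *
import numpy as np, cv2, json
from scipy.spatial.transform import Rotation as R
def shot(name,save=None):
    s=get_state(); d=snapshot(name)
    K=np.array(d["mtx"])
    if "mount" in d:
        M=np.array(d["mount"]); T=np.eye(4); T[:3,:3]=R.from_quat(s["eef_rot"]).as_matrix(); T[:3,3]=s["tool_pos"]
        T=T@M; Rm,t=T[:3,:3],T[:3,3]
    else:
        o=np.array(d["orientation"]); Rm=o if o.shape==(3,3) else R.from_quat(o).as_matrix(); t=np.array(d["xyz"])
    im=cv2.cvtColor(d["frame"],cv2.COLOR_RGB2BGR)
    if save: cv2.imwrite(f"pics/{save}.png",im)
    return im,K,Rm,t
def ray(c,u,v):
    im,K,Rm,t=c; d=Rm@np.linalg.inv(K)@np.array([u,v,1.]); return t,d/np.linalg.norm(d)
def onz(c,u,v,z):
    t,d=ray(c,u,v); return t+d*(z-t[2])/d[2]
def tri(r1,r2):
    A=np.zeros((3,3));b=np.zeros(3)
    for t,d in (r1,r2):
        P=np.eye(3)-np.outer(d,d);A+=P;b+=P@t
    x=np.linalg.solve(A,b); return x,[np.linalg.norm((np.eye(3)-np.outer(d,d))@(x-t)) for t,d in (r1,r2)]
def proj(c,p):
    im,K,Rm,t=c; q=K@(Rm.T@(np.array(p)-t)); return q[:2]/q[2]
E
python3 - <<'E'
from h import *
a=shot("scene","scene0");b=shot("top","top0")
print(a[3],b[3],b[1]); s=get_state(); print(s)
cv2.imwrite("pics/both.png",np.hstack([a[0],b[0]])[:, :])
E
```

```text
[0.06245289 0.16661677 0.66600562] [ 0.50214536 -0.1801399   0.93268325] [[465.87555106   0.         281.76820272]
 [  0.         465.87555106 212.71465052]
 [  0.           0.           1.        ]]
{'clock': 0.1, 'q': array([ 1.22078018,  0.68990733, -0.19453126,  1.56626024,  0.15730138,
        0.90249749, -0.21510179]), 'qd': array([ 0.0001836 , -0.00136638, -0.00019088, -0.00386754,  0.00083874,
       -0.00203907,  0.00042085]), 'joint_torque': array([-3.12327960e-03, -5.28494239e+01, -1.27133656e+00, -1.53835148e+01,
       -5.25254023e-02,  2.01844654e-03,  4.43265333e-05]), 'tool_pos': array([ 0.23378534, -0.57900231,  0.23798063]), 'eef_rot': array([ 9.81633495e-01,  1.90774670e-01, -2.17130885e-04, -8.11711858e-04]), 'contact_force': array([-0.51551833,  0.12272439,  0.52554687]), 'moment': array([-0.02026466, -0.03453976,  0.00228972]), 'finger_force': 0.0, 'opening': 0.9955597509349835}
```

View pics/scene0.png

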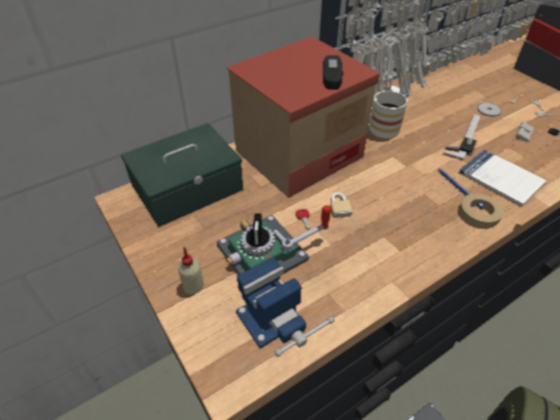

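View pics/top0.png

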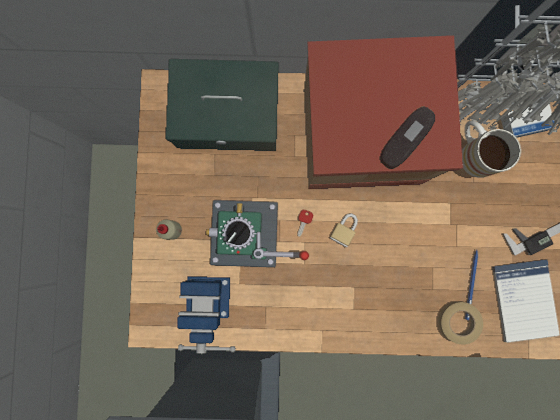

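The top view shows the head with the knob at about (239,233), the lever pivot at (259,254) and the red handle at (304,255). The key is at (305,217), the padlock at (344,230), the bottle at (167,229) and a blue vise at (204,300). I'll measure these next.

```bash
cat >> h.py <<'E'
def blobs(im,lo,hi,box,amin=8):
    hsv=cv2.cvtColor(im,cv2.COLOR_BGR2HSV); m=cv2.inRange(hsv,np.array(lo),np.array(hi))
    if lo[0]==0: m|=cv2.inRange(hsv,np.array([172,lo[1],lo[2]]),np.array([180,hi[1],hi[2]]))
    k=np.zeros_like(m); x0,y0,x1,y1=box; k[y0:y1,x0:x1]=m[y0:y1,x0:x1]
    n,l,st,ce=cv2.connectedComponentsWithStats(k)
    return [(ce[i].round(1).tolist(),st[i].tolist()) for i in range(1,n) if st[i][4]>=amin]
E
python3 - <<'E'
from h import *
a=shot("scene");b=shot("top")
print("scene red",blobs(a[0],(0,130,60),(8,255,255),(220,190,350,260)))
print("top red",blobs(b[0],(0,130,60),(8,255,255),(220,195,330,280)))
z=cv2.resize(b[0][190:280,195:320],None,fx=6,fy=6,interpolation=cv2.INTER_CUBIC)
y=cv2.resize(a[0][200:290,210:350],None,fx=5,fy=5,interpolation=cv2.INTER_CUBIC)
cv2.imwrite("pics/z1.png",z)
for uv,h in (((239,233),.092),((239,233),.053),((259,254),.051),((304,255),.089),((204,300),.08)): print(uv,onz(b,*uv,h).round(3))
for c,uv in ((a,(257,235)),): print(onz(a,*uv,.06).round(3))
E
```

```text
scene red [([293.1, 191.6], [290, 190, 10, 6, 34]), ([325.6, 215.3], [322, 205, 10, 24, 165]), ([302.1, 213.2], [296, 209, 14, 10, 102])]
top red [([305.2, 216.5], [298, 210, 15, 14, 139]), ([303.9, 255.0], [300, 251, 9, 9, 67])]
(239, 233) [ 0.52  -0.1    0.092]
(239, 233) [ 0.521 -0.096  0.053]
(259, 254) [ 0.482 -0.135  0.051]
(304, 255) [ 0.484 -0.218  0.089]
(204, 300) [ 0.397 -0.04   0.08 ]
[ 0.517 -0.091  0.06 ]
```

View pics/z1.png

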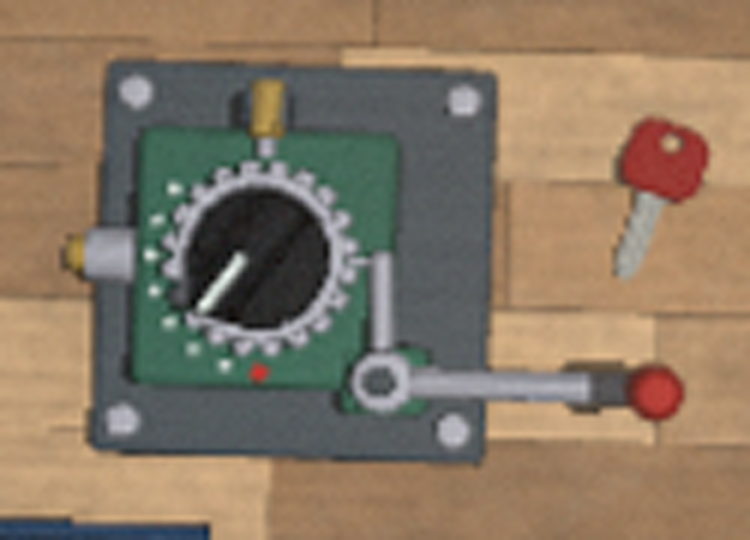

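The plate yaw is about -0.04 rad. The pointer is at about 2 clicks: allowing for parallax, the white line is about 37° clockwise of the red dot. First move: turn the tool to the mid-swing radial direction and go above the red handle.

```bash
python3 - <<'E'
from h import *
a=shot("scene");b=shot("top")
# handle: two-view check, top of handle in scene = top of blob
print("handle top", tri(ray(a,326,206.5),ray(b,303.9,255)))
# vise top near-right corner & box front-left top corner, two views
print("box corner",tri(ray(a,291,106),ray(b,308,178)))
print("vise jaw",tri(ray(a,300,290),ray(b,229,279)))
E
python3 -m jog '[[[0,0,0,0,0,0.164],[0,0,0,0,0,0.164],[0,0,0,0,0,0.164],[0,0,0,0,0,0.164],[0,0,0,0,0,0.164]]]' 0.088 15
python3 -m jog '[[[0.0075,-0.0432,0,0,0,0],[0.0075,-0.0432,0,0,0,0],[0.0075,-0.0432,0,0,0,0],[0.0075,-0.0432,0,0,0,0],[0.0075,-0.0432,0,0,0,0],[0.0075,-0.0432,0,0,0,0],[0.0075,-0.0432,0,0,0,0],[0.0075,-0.0432,0,0,0,0],[0.0075,-0.0432,0,0,0,0],[0.0075,-0.0432,0,0,0,0],[0,0,0,0,0,0],[0,0,0,0,0,0]]]'
```

```text
handle top (array([ 0.48363359, -0.21847698,  0.0902083 ]), [np.float64(0.0003168602470651517), np.float64(0.00031686024706530335)])
box corner (array([ 0.6007737 , -0.21636379,  0.24042069]), [np.float64(0.002062417027774223), np.float64(0.0020624170277741944)])
vise jaw (array([ 0.41762944, -0.09169767,  0.01370849]), [np.float64(0.02060976278400863), np.float64(0.020609762784008674)])
clock: 0.92
tool_pos: [0.2341, -0.5794, 0.2387]
eef_rot: [0.976, -0.219, 0.0, -0.0]
contact_force: [0.0, -0.1, -0.8]
opening: 1.0
finger_force: 0.0
clock: 2.42
tool_pos: [0.4841, -0.2203, 0.2387]
eef_rot: [0.976, -0.217, -0.0, 0.0]
contact_force: [-0.4, -0.7, -0.1]
opening: 1.001
finger_force: 0.0
```

```bash
python3 - <<'E'
from h import *
a=shot("wrist","w1")
print("q",get_state()["q"].round(3)); print(a[3],a[1][0,0])
for n,p in (("handle",(.4836,-.2185,.09)),("pivot",(.482,-.135,.051)),("knob",(.52,-.1,.092))): print(n,proj(a,p).round(0))
E
```

```text
q [ 0.279  0.567  0.099  1.856 -0.079  0.722 -1.587]
[ 0.54413736 -0.24747017  0.38621375] 294.1903772582029
handle [276. 199.]
pivot [213. 222.]
knob [158. 215.]
```

View pics/w1.png

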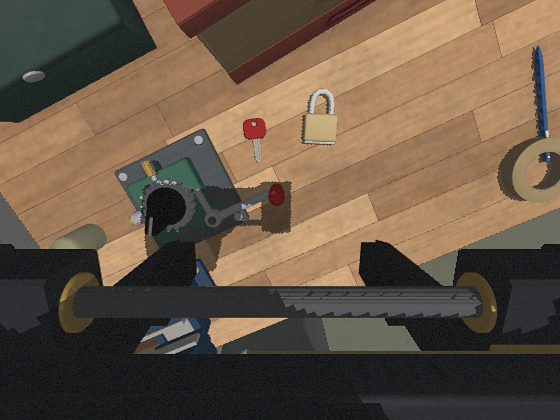

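The wrist view shows the handle under the tool at (276,192), the pivot at (213,215) and the knob at (165,205), which matches the projections. The fingers straddle the handle line. Descend and grip.

```bash
python3 -m jog '[[[0,0,0.045,0,0,0],[0,0,0.045,0,0,0],[0,0,0.045,0,0,0],[0,0,0.03,0,0,0],[0,0,0.0225,0,0,0],[0,0,0,0,0,0]]]'
python3 -m jog '[[[0,0,0,0,0,0],[0,0,0,0,0,0],[0,0,0,0,0,0],[0,0,0,0,0,0],[0,0,0,0,0,0],[0,0,0,0,0,0]]]' 0.005 12; python3 -c "
from h import *; s=get_state();print(s['contact_force'],s['moment'],s['opening']*.088)"
```

```text
clock: 3.22
tool_pos: [0.4827, -0.2209, 0.05]
eef_rot: [0.976, -0.218, -0.002, 0.0]
contact_force: [0.3, -0.3, 0.5]
opening: 1.005
finger_force: 0.0
clock: 3.98
tool_pos: [0.4846, -0.2196, 0.0512]
eef_rot: [0.976, -0.216, 0.0, 0.0]
contact_force: [-0.3, 0.3, -0.2]
opening: 0.34
finger_force: 0.0
[-0.30523058  0.26775554 -0.15287818] [0.08634667 0.06123374 0.05247675] 0.02990693121072937
```

```bash
python3 -m jog '[[[0,0,0,0,0,0],[0,0,0,0,0,0],[0,0,0,0,0,0],[0,0,0,0,0,0]]]' 0.005 12; python3 -c "
from h import *; s=get_state();print(s['q'].round(2),s['moment'])"
python3 -m jog '[[[-0.0062,0.0028,0,0,0,0.08],[-0.0062,0.0028,0,0,0,0.08],[-0.0062,0.0028,0,0,0,0.08],[-0.0062,0.0028,0,0,0,0.08],[-0.0062,0.0028,0,0,0,0.08]]]';  python3 -c "
from h import *; s=get_state();print(s['q'].round(2),s['moment'])"
```

```text
clock: 4.47
tool_pos: [0.4846, -0.2194, 0.0512]
eef_rot: [0.976, -0.216, -0.0, -0.0]
contact_force: [0.5, 1.3, 0.1]
opening: 0.197
finger_force: 12.0
[ 0.32  0.88  0.04  1.98 -0.11  0.29 -1.56] [0.28205368 0.04311249 0.00922152]
clock: 5.1
tool_pos: [0.4519, -0.2133, 0.0512]
eef_rot: [0.914, -0.407, 0.0, -0.0]
contact_force: [1.8, 2.4, -2.0]
opening: 0.202
finger_force: 12.0
[ 0.3   0.86  0.08  2.08 -0.29  0.21 -1.77] [ 0.6051659  -0.37560886  0.01633784]
```

```bash
python3 -m jog '[[[-0.0062,0.0028,0,0,0,0.08],[-0.0062,0.0028,0,0,0,0.08],[-0.0062,0.0028,0,0,0,0.08],[-0.0062,0.0028,0,0,0,0.08],[-0.0062,0.0028,0,0,0,0.08],[0,0,0,0,0,0]]]'; python3 -m jog '[[[-0.0031,0.0014,0,0,0,0.04],[0,0,0,0,0,0]]]'; python3 -c "
from h import *; s=get_state();print(s['q'].round(2),s['moment'])"
```

```text
clock: 5.85
tool_pos: [0.4231, -0.1942, 0.0512]
eef_rot: [0.816, -0.578, -0.001, -0.001]
contact_force: [1.7, 3.9, -0.3]
opening: 0.198
finger_force: 12.0
clock: 6.1
tool_pos: [0.4228, -0.1938, 0.0512]
eef_rot: [0.803, -0.596, 0.002, -0.0]
contact_force: [4.7, 0.7, -3.8]
opening: 0.198
finger_force: 12.0
[ 0.28  0.85  0.08  2.18 -0.52  0.12 -1.99] [ 0.52992875 -1.0037057   0.10848511]
```

```bash
python3 -m jog '[[[-0.0031,0.0014,0,0,0,0],[0,0,0,0,0,0]]]'; python3 -c "
from h import *
im=shot('top')
print(blobs(im[0],(0,130,60),(8,255,255),(220,195,330,290)))"
```

```text
clock: 6.35
tool_pos: [0.4228, -0.1937, 0.0513]
eef_rot: [0.803, -0.596, 0.005, 0.0]
contact_force: [8.1, -1.7, -7.8]
opening: 0.203
finger_force: 12.0
[([305.3, 216.5], [299, 210, 14, 14, 141])]
```

```bash
python3 -m jog '[[[0.005,-0.0022,0,0,0,-0.03],[0,0,0,0,0,0]]]' 0.005 12; python3 -m jog '[[[0,0,0,0,0,0],[0,0,0,0,0,0],[0,0,0,0,0,0],[0,0,0,0,0,0],[0,0,-0.03,0,0,0],[0,0,-0.05,0,0,0],[0,0,-0.05,0,0,0],[0,0,0,0,0,-0.15],[0,0,0,0,0,-0.15],[0,0,0,0,0,-0.15],[0,0,0,0,0,-0.12]]]' 0.088; python3 -m jog '[[[0.0044,-0.034,0,0,0,0],[0.0044,-0.034,0,0,0,0],[0.0044,-0.034,0,0,0,0],[0.0044,-0.034,0,0,0,0],[0,0,0,0,0,0],[0,0,0,0,0,0]]]'
python3 - <<'E'
from h import *
a=shot("wrist","w2"); print(get_state()["q"].round(2),a[3])
print(proj(a,(.52,-.1,.092)))
E
```

```text
clock: 6.65
tool_pos: [0.424, -0.195, 0.0512]
eef_rot: [0.812, -0.583, 0.002, -0.001]
contact_force: [4.4, 3.4, -3.0]
opening: 0.201
finger_force: 12.0
clock: 8.02
tool_pos: [0.4215, -0.1947, 0.1813]
eef_rot: [0.944, -0.33, -0.0, 0.0]
contact_force: [0.1, -0.1, 0.2]
opening: 0.999
finger_force: 0.0
clock: 8.78
tool_pos: [0.5196, -0.1004, 0.181]
eef_rot: [0.943, -0.332, -0.001, 0.001]
contact_force: [-0.2, -0.3, -0.1]
opening: 0.998
finger_force: 0.0
[-0.03  0.66  0.23  1.93 -0.25  0.58 -1.89] [ 0.57148204 -0.14090944  0.32850904]
[277.16642792 213.02707818]
```

View pics/w2.png

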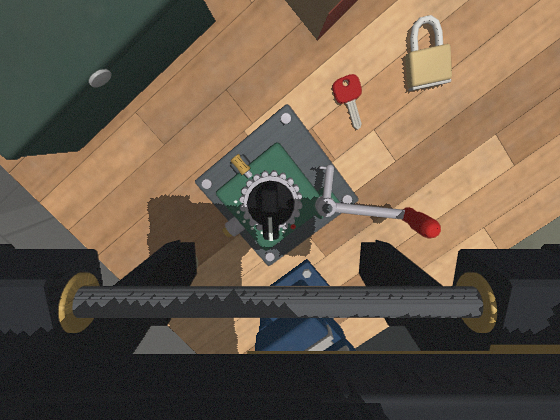

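The wrist view shows the lever swung out (handle at 425,222) and the bar vertical in the picture. Its white line runs from (269,215) to (269,240), so it is aligned with tool x, and it sits a few mm off the tool axis. I'll measure the offset.

```bash
python3 - <<'E'
from h import *
a=shot("wrist"); im=a[0]; hsv=cv2.cvtColor(im,cv2.COLOR_BGR2HSV)
m=cv2.inRange(hsv,np.array([0,0,150]),np.array([180,60,255])); k=np.zeros_like(m); k[205:246,258:282]=m[205:246,258:282]
n,l,st,ce=cv2.connectedComponentsWithStats(k)
s=get_state(); th=2*np.arctan2(s["eef_rot"][1],s["eef_rot"][0])
for i in range(1,n):
    if st[i][4]<8: continue
    vx,vy,x,y=cv2.fitLine(np.argwhere(l==i)[:,::-1].astype(np.float32),cv2.DIST_L2,0,.01,.01).ravel()
    y0,y1=st[i][1],st[i][1]+st[i][3]; P=[onz(a,x+vx/vy*(v-y),v,.092) for v in (y0,y1)]; d=P[0]-P[1]
    print(st[i],P[0].round(4),P[1].round(4),"yaw",np.arctan2(d[1],d[0]),"tool",th)
    u=d/np.linalg.norm(d); print("axis from pointer", (P[1]+.022*u).round(4))
# dark disc
m=(hsv[...,2]<60).astype(np.uint8); k=np.zeros_like(m); k[170:232,235:305]=m[170:232,235:305]
n,l,st,ce=cv2.connectedComponentsWithStats(k); i=1+np.argmax(st[1:,4]); c=cv2.findContours((l==i).astype(np.uint8),0,1)[0][0]
(e,r)=cv2.minEnclosingCircle(c); print("disc",st[i],e,r,onz(a,*e,.053).round(4), r/294*(a[3][2]-.053))
b=shot("top"); print("plate corner bolts top", [onz(b,195+u/6,190+v/6,.013).round(4) for u,v in ((136,92),(464,101),(453,430),(122,420))])
q=np.array([onz(b,195+u/6,190+v/6,.013)[:2] for u,v in ((136,92),(464,101),(453,430),(122,420))]);print(q.mean(0), [np.arctan2(*(q[1]-q[2])[::-1]),np.arctan2(*(q[0]-q[3])[::-1]),np.arctan2(*(q[0]-q[1])[::-1])-np.pi/2])
w=np.array([onz(a,u,v,.013)[:2] for u,v in ((207,184),(286,117),(347,199),(270,256))]); print(w.mean(0),[np.arctan2(*(w[1]-w[2])[::-1]),np.arctan2(*(w[0]-w[3])[::-1]),np.arctan2(*(w[0]-w[1])[::-1])-np.pi/2])
E
```

```text
[268 231   5  10  31] [ 0.5113 -0.0856  0.092 ] [ 0.5041 -0.0802  0.092 ] yaw -0.6449710440749186 tool -0.6783083869376939
axis from pointer [ 0.5217 -0.0934  0.092 ]
disc [ 247  181   47   51 1717] (269.49151611328125, 206.440673828125) 25.68155860900879 [ 0.5211 -0.092   0.053 ] 0.024075419162887954
plate corner bolts top [array([ 0.5754, -0.0485,  0.013 ]), array([ 0.5754, -0.1569,  0.013 ]), array([ 0.4673, -0.1565,  0.013 ]), array([ 0.4675, -0.0479,  0.013 ])]
[ 0.52138611 -0.10245122] [np.float64(-0.003989786783067091), np.float64(-0.005291200417821116), np.float64(0.00023026773818601853)]
[ 0.52167282 -0.10255104] [np.float64(-0.010931275671455028), np.float64(-0.0006460268449236081), np.float64(0.006379375454464542)]
```

The knob axis is at (0.5213, -0.093), which agrees with the pivot. Head yaw is about 0 and the bar is at about click 2. Correct the position, descend and grip.

```bash
python3 -m jog '[[[-0.0033,-0.0069,0,0,0,-0.05],[0,0,0.03,0,0,0],[0,0,0.04,0,0,0],[0,0,0.025,0,0,0],[0,0,0.016,0,0,0],[0,0,0.011,0,0,0],[0,0,0,0,0,0]]]' 0.045 25; python3 -m jog '[[[0,0,0,0,0,0],[0,0,0,0,0,0],[0,0,0,0,0,0],[0,0,0,0,0,0],[0,0,0,0,0,0],[0,0,0,0,0,0]]]' 0.004 25; python3 -c "
from h import *; s=get_state();print(s['q'].round(2),s['moment'],2*np.arctan2(s['eef_rot'][1],s['eef_rot'][0]))"
```

```text
clock: 9.8
tool_pos: [0.5223, -0.0922, 0.059]
eef_rot: [0.951, -0.308, -0.0, -0.0]
contact_force: [-0.7, 0.4, 0.8]
opening: 0.511
finger_force: 0.0
clock: 10.55
tool_pos: [0.5217, -0.0936, 0.0596]
eef_rot: [0.951, -0.309, -0.0, 0.001]
contact_force: [-2.9, -4.0, 5.7]
opening: 0.158
finger_force: 25.0
[ 0.02  0.87  0.12  1.99 -0.29  0.31 -1.83] [-0.74341955  0.57172201  0.02163306] -0.6276644099779074
```

```bash
python3 -m jog '[[[0,0,0,0,0,-0.08],[0,0,0,0,0,-0.08],[0,0,0,0,0,-0.08],[0,0,0,0,0,-0.08],[0,0,0,0,0,-0.08],[0,0,0,0,0,-0.08],[0,0,0,0,0,-0.08],[0,0,0,0,0,-0.07],[0,0,0,0,0,0]]]' ; python3 -c "
from h import *; s=get_state();print(s['q'].round(2),s['moment'],2*np.arctan2(s['eef_rot'][1],s['eef_rot'][0]))"; python3 -m jog '[[[0,0,0,0,0,-0.05],[0,0,0,0,0,-0.03],[0,0,0,0,0,0]]]';  python3 -c "
from h import *; s=get_state();print(s['q'].round(2),s['moment'],2*np.arctan2(s['eef_rot'][1],s['eef_rot'][0]),s['opening'])"
```

```text
clock: 11.68
tool_pos: [0.5217, -0.0939, 0.0597]
eef_rot: [1.0, 0.001, -0.0, 0.001]
contact_force: [-3.1, -3.9, 5.9]
opening: 0.154
finger_force: 25.0
[ 0.09  0.86  0.    1.98 -0.    0.3  -1.47] [-0.89410984  0.45137648  0.02139784] 0.002699852579267051
clock: 12.05
tool_pos: [0.5217, -0.0939, 0.0597]
eef_rot: [0.999, 0.04, -0.001, 0.001]
contact_force: [-2.5, -4.3, 4.5]
opening: 0.165
finger_force: 25.6
[ 0.1   0.86 -0.01  1.98  0.03  0.3  -1.43] [-0.842166    0.50080027 -0.52617361] 0.07980307166329642 0.16466109749876023
```

```bash
python3 -m jog '[[[0,0,0,0,0,0.08],[0,0,0,0,0,0.08],[0,0,0,0,0,0.08],[0,0,0,0,0,0.08],[0,0,0,0,0,0.08],[0,0,0,0,0,0.08],[0,0,0,0,0,0.08],[0,0,0,0,0,0.08],[0,0,0,0,0,0.08],[0,0,0,0,0,0]]]' ; python3 -c "
from h import *; s=get_state();print(s['q'].round(2),s['moment'],2*np.arctan2(s['eef_rot'][1],s['eef_rot'][0]))"; python3 -m jog '[[[0,0,0,0,0,0.08],[0,0,0,0,0,0.08],[0,0,0,0,0,0.08],[0,0,0,0,0,0.08],[0,0,0,0,0,0.08],[0,0,0,0,0,0.08],[0,0,0,0,0,0.08],[0,0,0,0,0,0.03],[0,0,0,0,0,0]]]';  python3 -c "
from h import *; s=get_state();print(s['q'].round(2),s['moment'],2*np.arctan2(s['eef_rot'][1],s['eef_rot'][0]),s['opening'])"
```

```text
clock: 13.3
tool_pos: [0.5217, -0.0937, 0.0596]
eef_rot: [0.949, -0.314, -0.0, 0.001]
contact_force: [-2.9, -4.0, 6.4]
opening: 0.154
finger_force: 25.0
[ 0.02  0.87  0.12  1.99 -0.3   0.31 -1.83] [-0.71375556  0.61889921 -0.00641589] -0.6383792972747425
clock: 14.42
tool_pos: [0.5219, -0.0935, 0.0597]
eef_rot: [0.817, -0.576, 0.0, 0.001]
contact_force: [-2.5, -3.9, 5.8]
opening: 0.154
finger_force: 25.0
[-0.05  0.88  0.23  1.99 -0.56  0.33 -2.17] [-0.56241109  0.57159013 -0.02138485] -1.2277345574680254 0.15412652107730274
```

```bash
python3 -m jog '[[[0,0,0,0,0,0.022],[0,0,0,0,0,0]]]'; python3 -m jog '[[[0,0,0,0,0,0],[0,0,0,0,0,0],[0,0,0,0,0,0],[0,0,0,0,0,0],[0,0,-0.03,0,0,0],[0,0,-0.05,0,0,0],[0,0,-0.04,0,0,0],[0,0,0,0,0,0]]]' 0.045
python3 - <<'E'
from h import *
a=shot("wrist"); im=a[0]
cv2.imwrite("pics/w3.png",cv2.resize(im[120:300,160:460],None,fx=2.5,fy=2.5,interpolation=cv2.INTER_CUBIC))
print(2*np.arctan2(*get_state()["eef_rot"][[1,0]]),proj(a,(.5215,-.0935,.092)))
E
```

```text
clock: 14.68
tool_pos: [0.5219, -0.0935, 0.0597]
eef_rot: [0.811, -0.585, 0.0, 0.001]
contact_force: [-2.1, -3.7, 6.0]
opening: 0.157
finger_force: 25.0
clock: 15.68
tool_pos: [0.5242, -0.0926, 0.1818]
eef_rot: [0.812, -0.584, 0.003, -0.001]
contact_force: [0.9, 0.7, 0.1]
opening: 0.509
finger_force: 0.0
-1.247763288482766 [282.12822269 212.86949299]
```

View pics/w3.png

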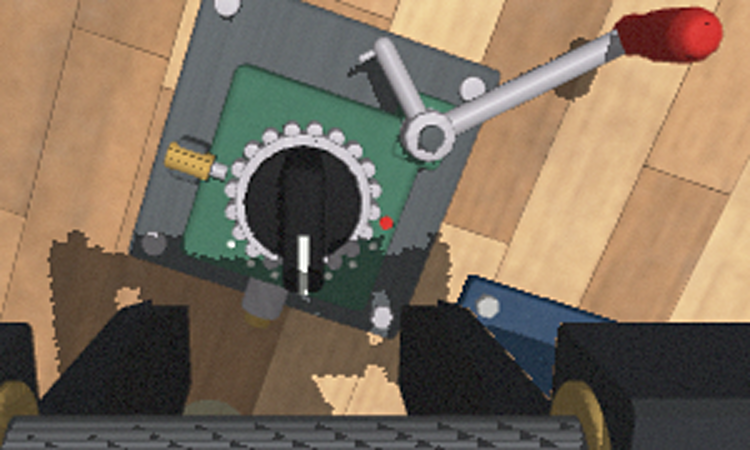

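The pointer covers the fourth white dot from the red dot: red at (387,222), then dots at (373,246), (352,262), (328,273), and the pointer at (303,285). The lever is fully out. Go back to the handle.

```bash
python3 -m jog '[[[0.0216,0.0426,0,0,0,0],[0.0216,0.0426,0,0,0,0],[0.0216,0.0426,0,0,0,0],[0,0,0,0,0,0]]]' 0.06 12; python3 -m jog '[[[0,0,0.04,0,0,0],[0,0,0.045,0,0,0],[0,0,0.025,0,0,0],[0,0,0.021,0,0,0],[0,0,0,0,0,0]]]'; python3 -m jog '[[[0,0,0,0,0,0],[0,0,0,0,0,0],[0,0,0,0,0,0],[0,0,0,0,0,0],[0,0,0,0,0,0],[0,0,0,0,0,0],[0,0,0,0,0,0]]]' 0.005 12
```

```text
clock: 16.23
tool_pos: [0.4178, -0.1966, 0.1783]
eef_rot: [0.809, -0.587, -0.002, 0.001]
contact_force: [0.2, 0.0, 0.4]
opening: 0.681
finger_force: 0.0
clock: 16.85
tool_pos: [0.4212, -0.1926, 0.0463]
eef_rot: [0.812, -0.584, -0.002, -0.0]
contact_force: [0.2, 0.5, 0.1]
opening: 0.683
finger_force: 0.0
clock: 17.73
tool_pos: [0.4232, -0.1935, 0.0485]
eef_rot: [0.812, -0.584, 0.001, -0.001]
contact_force: [4.7, 5.1, 3.8]
opening: 0.201
finger_force: 12.0
```

Gripped. Swing home in an arc, then check near the end.

```bash
python3 -m jog '[[[0.006,-0.0031,0,0,0,-0.08],[0.006,-0.0031,0,0,0,-0.08],[0.006,-0.0031,0,0,0,-0.08],[0.006,-0.0031,0,0,0,-0.08],[0.006,-0.0031,0,0,0,-0.08],[0.006,-0.0031,0,0,0,-0.08],[0.006,-0.0031,0,0,0,-0.08],[0.006,-0.0031,0,0,0,-0.08],[0,0,0,0,0,0]]]'; python3 -m jog '[[[0.006,-0.0031,0,0,0,-0.08],[0.006,-0.0031,0,0,0,-0.08],[0,0,0,0,0,0]]]';python3 -m jog '[[[0.003,-0.0015,0,0,0,-0.03],[0,0,0,0,0,0]]]'
```

```text
clock: 18.85
tool_pos: [0.4692, -0.2176, 0.0485]
eef_rot: [0.954, -0.298, -0.0, -0.001]
contact_force: [2.6, 4.9, 6.1]
opening: 0.201
finger_force: 12.0
clock: 19.23
tool_pos: [0.4821, -0.2189, 0.0485]
eef_rot: [0.975, -0.221, -0.0, -0.001]
contact_force: [2.1, 4.5, 5.4]
opening: 0.198
finger_force: 12.0
clock: 19.48
tool_pos: [0.4835, -0.2189, 0.0484]
eef_rot: [0.978, -0.207, -0.002, -0.001]
contact_force: [-1.3, 4.4, 8.1]
opening: 0.196
finger_force: 12.0
```

```bash
python3 -m jog '[[[0.003,-0.0015,0,0,0,0],[0,0,0,0,0,0]]]';python3 -m jog '[[[0.003,-0.0015,0,0,0,0],[0,0,0,0,0,0]]]'; python3 -m jog '[[[0.003,-0.0015,0,0,0,0],[0,0,0,0,0,0]]]'
```

```text
clock: 19.73
tool_pos: [0.4837, -0.2189, 0.0483]
eef_rot: [0.978, -0.208, -0.005, -0.001]
contact_force: [-6.6, 3.9, 11.2]
opening: 0.198
finger_force: 12.0
clock: 19.98
tool_pos: [0.4842, -0.2191, 0.048]
eef_rot: [0.978, -0.209, -0.007, -0.0]
contact_force: [-10.5, 3.3, 12.2]
opening: 0.199
finger_force: 12.0
clock: 20.23
tool_pos: [0.4851, -0.2195, 0.0476]
eef_rot: [0.978, -0.209, -0.009, 0.0]
contact_force: [-13.5, 1.3, 11.9]
opening: 0.201
finger_force: 12.0
```

```bash
python3 -m jog '[[[-0.006,0.003,0,0,0,0],[0,0,0,0,0,0]]]';python3 -m jog '[[[0,0,0,0,0,0],[0,0,0,0,0,0],[0,0,0,0,0,0],[0,0,0,0,0,0],[0,0,-0.03,0,0,0],[0,0,-0.05,0,0,0],[0,0,-0.05,0,0,0],[0,0,-0.03,0,0,0],[-0.03,0.03,0,0,0,0],[-0.03,0.03,0,0,0,0],[-0.03,0.03,0,0,0,0],[0,0,0,0,0,0]]]' 0.06
python3 - <<'E'
from h import *
b=shot("top"); print(blobs(b[0],(0,130,60),(8,255,255),(220,195,330,280)))
cv2.imwrite("pics/z2.png",cv2.resize(b[0][190:280,195:320],None,fx=6,fy=6,interpolation=cv2.INTER_CUBIC))
E
```

```text
clock: 20.48
tool_pos: [0.485, -0.2195, 0.0478]
eef_rot: [0.978, -0.208, -0.004, -0.0]
contact_force: [-5.4, 2.1, 3.6]
opening: 0.195
finger_force: 12.0
clock: 21.98
tool_pos: [0.3663, -0.2672, 0.2084]
eef_rot: [0.978, -0.21, -0.001, 0.0]
contact_force: [0.3, 0.7, 0.1]
opening: 0.682
finger_force: 0.0
[([305.4, 216.5], [299, 210, 14, 14, 138]), ([303.9, 255.0], [300, 251, 9, 9, 67])]
```

View pics/z2.png

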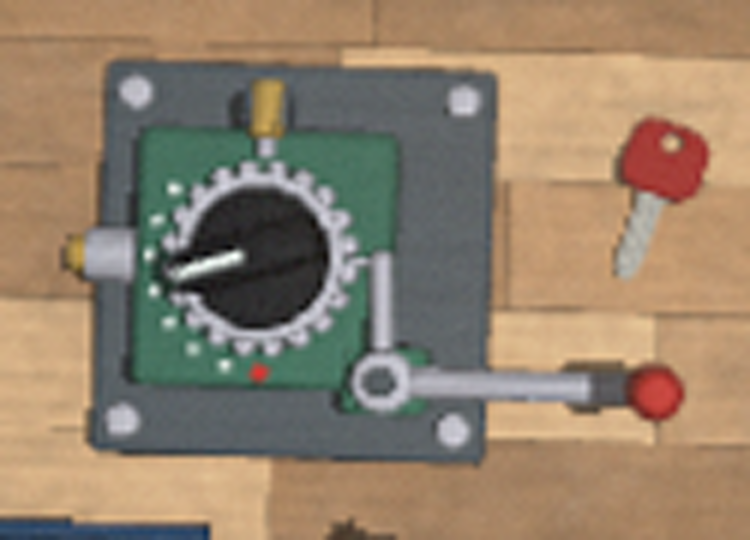

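The handle is back at its original pixel (303.9, 255.0). The pointer is at click 4, the key and padlock are undisturbed, and the gripper is clear.

```bash
python3 -c "
from plant import *
print(finish_job())"
```

```text
the job is handed in; nothing more can be done
None
```

I swung the lever fully out, turned the knob back to its stop and then on exactly four clicks, and swung the lever home to its stop; the job is handed in at about 22 s, with no verdict returned.

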